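# Bolt down the former and offer up its profile gauge

## Robot

A 6-joint arm with a two-finger parallel gripper is mounted at the origin on the work surface. World frame = base frame: x ahead of the robot, y to its left, z up, the work surface at z = 0. Lengths are in m, angles in rad, forces in N, time in s.
With the tool pointing down it reaches from about 0.35 to 0.85 m from the base axis. Payload 8.1 kg.
Tool frame: the origin (TCP) lies on the centre line of the jaws, within the pads' length; the fingertips stand 22 mm ahead of it and the grasp point (between the pads) lies 3 mm ahead of it; z points along the fingers, y is the line along which they close (so a half turn about z gives the same grasp; the last joint's range is limited). The gripper opens to 93 mm and grips with 3 to 60 N. Pads are 15 mm wide; open, the fingers measure 128 mm over their backs; the gripper's body (75 mm by 188 mm) begins 65 mm behind the grasp point.
Start: joints at [-1.263, 0.13, 1.488, -0, 1.523, -0.085], TCP at [0.23, -0.554, 0.241] pointing down, gripper open.
Joint ranges: [-2.96, 2.96], [-0.89, 2.26], [0.02, 2.5], [-1.34, 4.48], [0, 2.73], [-2.66, 2.66]. Speed limits (rad/s): [2.39, 2.39, 2.79, 3.14, 3.14, 3.14].

## Interface

Orientations are given as a rotation vector (axis times angle).
In Python, from plant import robot, sensors, read_camera, close_job gives the robot as it stands (robot), with the cameras as plain functions, the job as plain functions and the readings (sensors).
- The arm moves only by the shell command python3 inch.py FILE [FORCE], which reads ROWS from the file FILE. ROWS is one flat JSON list of numbers that holds 1 to 20 rows one after another, with no inner brackets; each row has 5 numbers: the finger opening in m, then dx, dy, dz in m, then a turn about the tool's z in rad; each row shifts and turns the commanded pose from where the row before left it, along the tool's axes as they then stand; what a row does not reach is not made up. A row lasts 1/10 s, in which the tool goes at most 0.05 m and 0.15 rad, less where a joint would pass 70% of its speed; a pose out of reach is approached as far as the arm can. The fingers move at their own pace and stop on an object; FORCE is the grip in N (left out, the last holds). Time passes only in rows, so rows that do not move let the fingers close. It prints the time, the measured TCP pose, the force, the opening and the grip force at its end. Input that does not fit is refused with a message, and nothing moves.
- sensors.read_state(): the state, without advancing time (a new reading comes with each control period).
- read_camera(name): name is "scene" or "side" or "wrist"; returns a dict with "image" (384x512x3 uint8, red, green, blue), "fx", "fy", "cx", "cy" (pixels), "R" (3x3) and "t" (3): a world point X has camera coordinates R X + t. Camera axes: x right, y down, z forward; pixel columns grow to the right and rows downward; lengths in m; the calibration is good to about 2 mm. A picture is of the moment at which its call begins. There is no depth.
- close_job(): hands the job in; it is judged then, once.
The state is a dict: "t": time; "q": joint angles; "dq": joint speeds; "joint_torque": joint torques, N m; "tool_pos": TCP position; "orientation": TCP orientation; "force": force on the tool from outside, world axes, zero at the start; "wrist_torque": the same for the moment, N m; "opening": finger opening in m; "gripper_force": force on a finger pad.
Only numpy, scipy, OpenCV 4.12 (cv2) and the standard library are available. Lean on these libraries where they do the work, as an engineer would, in place of code of your own. Each camera call takes 0.05 s, during which the arm holds its last target. There are 200 camera calls.

## Task

Lock the blue former in its cradle by sliding the barrel bolt on the hold-down bar fully home into its keeper. Then take the half-round gauge that fits the former's collar (the one with the larger mouth), lift it out of the rack, carry it over the padded beam without bumping it, and hold it upright over the collar, centred and square across it, with about a centimetre of daylight between mouth and collar so that I can sight the gap. The filler on the former is wet, so nothing may touch the former; leave the other things where they are, and finish while still holding the gauge there.

Things in the scene. Friction and masses are not known exactly. Their poses are not given: they have to be found in the camera images.
- cradle: Plywood shaping cradle fixed to the bench, 340 (x) by 200 (y) mm, origin at the centre of its underside, z up. The former lies along its x between low fences (tops 54 mm up). At x = -85 mm two wooden posts, 133 mm tall, centred at y = +108 and -101 mm and about 45 mm wide, carry the hold-down bar.
- hold_bar (a joint): Lift angle (rad) of the wooden hold-down bar over the former's tail: 0 lying down, as it starts. Bar 40 mm wide, 160 mm long along the cradle's y, top 133 mm above the bench; hinged at the +y post, free end beside the -y post, which carries the bolt's keeper (steel bridge, 153 mm high). With the bolt home the keeper holds it down.
- bolt (a joint): Travel (m) of the steel barrel bolt, rod 10 mm thick and 125 mm long, lying along the top of the hold-down bar: 0 drawn back, 0.035 fully home at its end stop, through the keeper. It grows towards the cradle's -y, starts at 0 to 0.012, stays where it is left and slides stiffly (about 2.5 N).
- bolt_knob (a point): Point on the axis of the bolt's upright knob, a steel cylinder 15 mm in diameter reaching 12 mm above and 12 mm below it; moves with the bolt. Axes as the cradle's: home is along -y. The bar's top is 31 mm below; the bolt's guide loops (22 mm wide, tops 14 mm below) stay 10 mm clear of a 16 mm wide finger beside the knob.
- former: Blue rigid-foam former lying loose on the cradle's bed, axes parallel to the cradle's: 240 mm long (x), base 94 mm wide, half-round top of radius 37 mm about an axis 46 mm above the base. Origin at the centre of its underside. A raised half-round collar, radius 45 mm, 30 mm wide along x, is centred at x = +30 mm. Wet filler: not to be touched.
- collar_top (a point): Crown of the collar, midway along its 30 mm width, 91 mm above the former's underside and 117 mm above the bench. Axes as the former's.
- gauge: The larger gauge: upright aluminium plate 6 mm thick (x), 130 mm wide (y), 62 mm tall, with an arc-shaped mouth in its lower edge (radius 48 mm, 83 mm wide, 24 mm high); on top a wooden grip 18 mm thick (x), 90 mm long (y), 60 to 86 mm above the lower edge. Origin: middle of the lower edge, z up. 0.1 to 0.2 kg. In either slot. Held with x along the former's x, either way round.
- gauge_mouth (a point): Top of the gauge's mouth, the middle of its arc, 24 mm straight above the gauge's origin. Axes as the gauge's.
- small_gauge: Bystander in the rack's other slot: a gauge of the same make, 122 mm wide, with a smaller mouth (radius 26 mm, 45 mm wide) and a shorter grip (55 mm long). Same heights and axes.
- rack: Wooden rack fixed to the bench, base 170 (x) by 150 (y) mm, 12 mm thick; origin at the centre of its underside, z up. Two rails along x, 20 mm wide, at y = -53 and +53 mm (tops 38 mm above the bench) have two sawn slots 8 mm wide at x = -45 and +45 mm, which hold only the gauges' legs. The gauges stand on the base, square to the rack's x, and lift straight out.
- beam: Padded rest beam fixed to the bench between rack and cradle, 460 (x) by 70 (y) mm, 85 mm high; origin at the centre of its underside.
- rasp: Bystander: rasp with a round wooden handle lying along the top of the beam, 350 mm long, up to 25 mm high above the beam; origin at its middle, underside.
- tin: Bystander: round glue tin, 80 mm in diameter, 75 mm tall; origin at the centre of its underside.

How it is judged:
On the way, in this order (a step that is already met when the one before it is completed fails the run):
1. the barrel bolt is slid home into its keeper, the bar down (value of joint bolt above 0.031 m and value of joint hold_bar below 0.04 rad), for 0.2 s.
2. the larger gauge is lifted clear of the rack in the fingers (height (world z) of gauge above 0.06 m and contact force between gauge and the fingers above 1 N), for 0.2 s.
At the end, for the whole second after the job is handed in: Bolt at least 31 of 35 mm home, bar down; larger gauge held still in the fingers, upright within 7 and square across the former within 8 degrees, its mouth 4 to 18 mm above the collar's crown, within 8 mm sideways and 12 mm along, touching neither former nor cradle (all of step 1 and x of gauge_mouth in the frame of collar_top between -0.012 and 0.012 m and y of gauge_mouth in the frame of collar_top between -0.008 and 0.008 m and z of gauge_mouth in the frame of collar_top between 0.004 and 0.018 m and angle between the x axis of gauge and the x axis of former, either way round below 0.14 rad and angle between gauge's own z axis and vertical below 0.12 rad and contact force between gauge and the fingers above 1 N and contact force between gauge and former below 0.05 N and contact force between gauge and cradle below 0.05 N and linear speed of gauge below 0.02 m/s); the arm keeps its last pose, push and grip.
It fails at once if the gauge touches the former (contact force between gauge and former above 0.3 N).
It fails at once if the robot touches the former (contact force between any of the arm, the fingers and former above 0.5 N).
It fails at once if the gauge is bumped into the beam or the cradle (contact force between gauge and beam above 2 N or contact force between gauge and cradle above 2 N).
It fails at once if the smaller gauge, the rasp or the tin is knocked more than 20 mm out of place (distance of any of small_gauge, rasp, tin from where it was at the start of the episode above 0.02 m).
It also fails if it takes over 64 s, if anything falls off the work surface, if the arm or the gripper's body presses on something with over 40 N, if the wrist force passes 120 N, or if a joint passes its speed limit or range.

## Working session

There is one attempt and no reset: what is moved stays moved. The work goes in short steps, Python scripts to look and compute and a shell command to move; the robot and the scene stay as the last step left them, time stands still between calls to the robot, and variables do not carry over. Pictures are saved under pics/ and viewed, at most 11 in all, crops included, and the job is handed in when it is done.

```bash
ls; mkdir -p pics; cat > h.py <<'E'
import numpy as np, cv2
from plant import robot, sensors, read_camera, close_job
def cam(n):
    c=read_camera(n); c['R']=np.array(c['R']); c['t']=np.array(c['t']); return c
def save(c,f,crop=None,s=1):
    im=c['image'][:,:,::-1]
    if crop: im=im[crop[1]:crop[3],crop[0]:crop[2]]
    cv2.imwrite('pics/'+f,cv2.resize(im,None,fx=s,fy=s,interpolation=cv2.INTER_CUBIC))
def ray(c,u,v):
    d=c['R'].T@np.array([(u-c['cx'])/c['fx'],(v-c['cy'])/c['fy'],1]); return -c['R'].T@c['t'],d/np.linalg.norm(d)
def plane(c,u,v,z):
    o,d=ray(c,u,v); return o+d*(z-o[2])/d[2]
def proj(c,X):
    p=c['R']@np.array(X)+c['t']; return np.array([c['fx']*p[0]/p[2]+c['cx'],c['fy']*p[1]/p[2]+c['cy']])
E
python3 - <<'E'
from h import *
for n in ['scene','side','wrist']:
    c=cam(n); save(c,n+'0.png',None,1.5); np.savez(n+'0.npz',**c)
    print(n,c['fx'],-c['R'].T@c['t'],c['R'][2])
print(sensors.read_state())
E
```

```text
inch.py
pics
plant.py
scene 471.9028677021809 [ 1.26769525 -0.45925359  0.87503539] [-0.61908267  0.40647585 -0.67194794]
side 414.18231367686616 [0.38686507 0.57801295 0.83664791] [ 0.22573729 -0.59005081 -0.77516625]
wrist 270.35726639500353 [ 0.29047105 -0.52777623  0.38324392] [-0.22401225 -0.09009205 -0.97041328]
{'t': 0.15, 'q': array([-1.26340388e+00,  1.31034927e-01,  1.48902829e+00,  2.58742091e-05,
        1.52298392e+00, -8.53730442e-02]), 'dq': array([-0.00066243, -0.00177661, -0.00378585,  0.00178901,  0.00126967,
       -0.00103309]), 'joint_torque': array([ 1.41887340e-03, -5.60477543e+01, -4.92335665e+01,  7.68994913e-02,
        3.05182859e-02, -9.46687464e-05]), 'tool_pos': array([ 0.2295681 , -0.55390715,  0.23980063]), 'orientation': array([-3.07978730e+00, -6.12712090e-01,  2.12659014e-04]), 'force': array([ 0.29272371, -0.5387758 , -0.22634798]), 'wrist_torque': array([ 0.01452494, -0.00031208,  0.00232363]), 'gripper_force': 0.0, 'opening': 0.0928443240358306}
```

View pics/scene0.png

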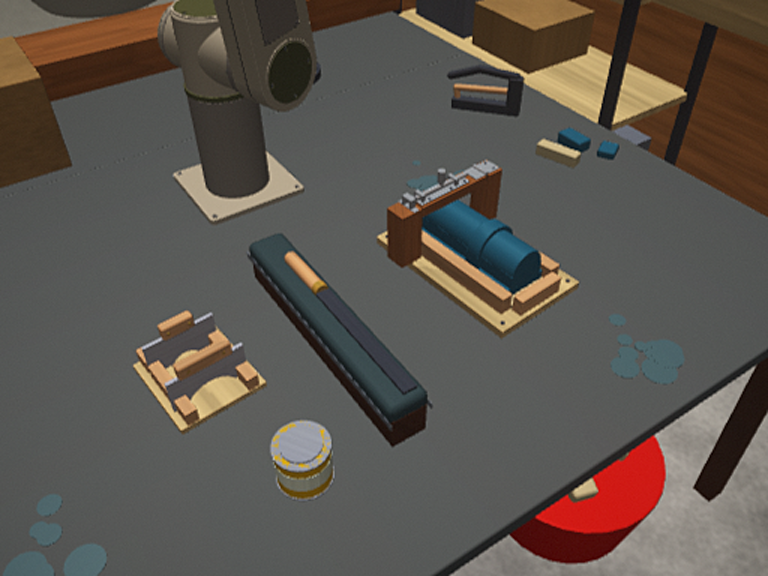

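View pics/side0.png

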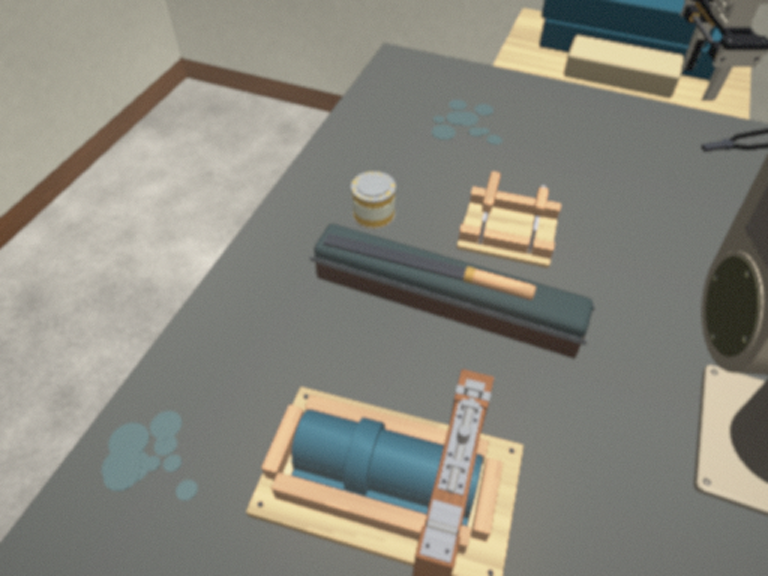

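In the scene view (768 px wide), the larger gauge (long grip at 203,353) sits in the near slot. The beam with the rasp lies in the middle, the former's collar is at (490,235) and the bolt knob at (441,175). In the side view the knob is at (464,430), the collar at (365,450) and the larger gauge's grip at (493,190).

I'll enlarge these areas so I can pick pixels more precisely.

```bash
python3 - <<'E'
from h import *
def crop(n,x0,y0,w,h,s):
    im=np.load(n+'0.npz')['image'][y0:y0+h,x0:x0+w,::-1]
    return cv2.resize(im,None,fx=s,fy=s,interpolation=cv2.INTER_CUBIC)
a=crop('scene',250,100,140,125,4)[:, :]; 
cv2.imwrite('pics/a.png',a)
b=crop('side',160,240,195,144,4); cv2.imwrite('pics/b.png',b)
c=np.hstack([crop('scene',85,200,95,90,4),crop('side',300,105,80,90,4)]); cv2.imwrite('pics/c.png',c); print(a.shape,b.shape,c.shape)
E
```

```text
(500, 560, 3) (576, 780, 3) (360, 700, 3)
```

View pics/a.png

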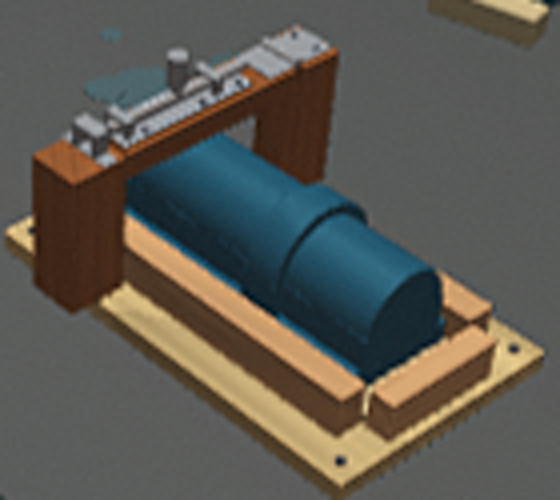

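View pics/b.png

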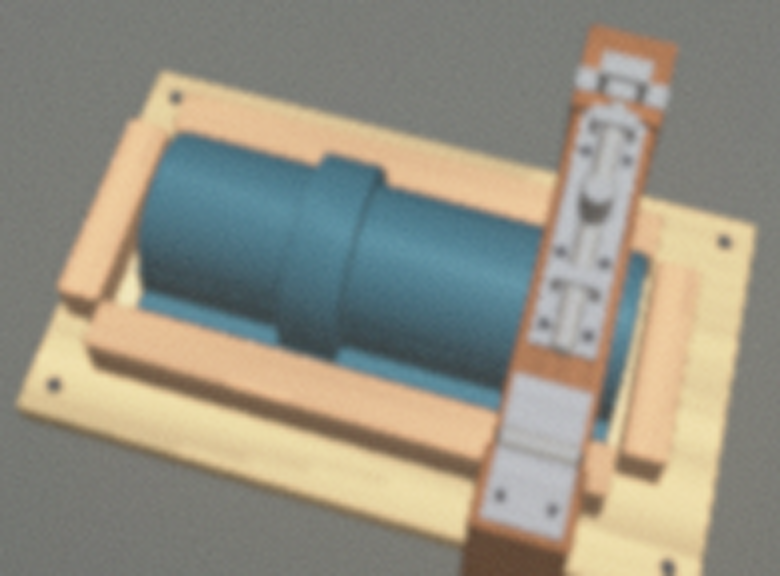

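View pics/c.png

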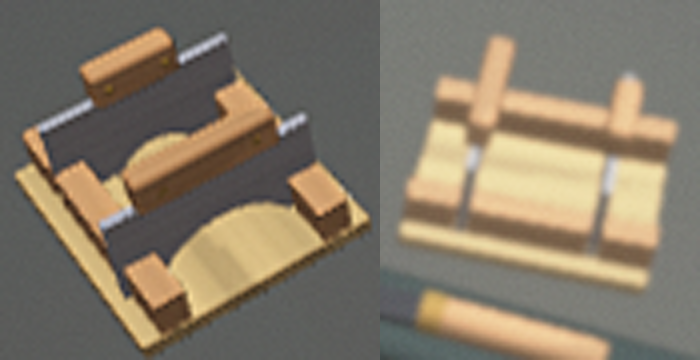

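Scene crop: the knob top is at (178,52), the base corners are at (7,235), (340,482) and (545,352), and the collar silhouette runs (315,185) to (365,213). Side crop: the knob top is at (596,185), the collar crown corners are at (325,153) and (383,172), and the base corners are at (163,72), (755,228) and (18,408). Rack crop: the larger gauge is the near one, with plate top ends at (104,224) and (308,118) and the grip between them.

```bash
cat > m.py <<'E'
from h import *
from scipy.optimize import least_squares
S=dict(np.load('scene0.npz')); D=dict(np.load('side0.npz'))
A=lambda x,y:(S,(x+.5)/4-.5+250,(y+.5)/4-.5+100)
B=lambda x,y:(D,(x+.5)/4-.5+160,(y+.5)/4-.5+240)
C1=lambda x,y:(S,(x+.5)/4-.5+85,(y+.5)/4-.5+200)
C2=lambda x,y:(D,(x-380+.5)/4-.5+300,(y+.5)/4-.5+105)
def tri(p,q):
    o1,d1=ray(*p);o2,d2=ray(*q)
    s=np.linalg.lstsq(np.c_[d1,-d2],o2-o1,rcond=None)[0]
    return (o1+d1*s[0]+o2+d2*s[1])/2, np.linalg.norm(o1+d1*s[0]-o2-d2*s[1])
np.set_printoptions(precision=4,suppress=True)
E
python3 - <<'E'
from m import *
z=.012
for n,p,zz in [('base L',A(7,235),z),('base N',A(340,482),z),('base R',A(545,352),z),('b163',B(163,72),z),('b755',B(755,228),z),('b18',B(18,408),z),
 ('post a',A(35,155),.133),('a80',A(80,183),.133),('a337',A(337,50),.133),('b592',B(592,25),.133),('b678',B(678,43),.133),
 ('plate l',C1(104,224),.074),('plate r',C1(308,118),.074),('grip l',C1(128,182),.098),('grip r',C1(268,114),.098),('sgrip far',C2(500,40),.098),('sgrip near',C2(485,120),.098)]:
    print(n,plane(*p,zz))
print('corner',tri(A(340,482),B(163,72)))
print('knobtop',tri(A(178,52),B(596,184)))
E
```

```text
base L [0.3462 0.1404 0.012 ]
base N [0.6779 0.1749 0.012 ]
base R [0.6624 0.3728 0.012 ]
b163 [0.6825 0.1683 0.012 ]
b755 [0.3444 0.1377 0.012 ]
b18 [0.6635 0.3681 0.012 ]
post a [0.414  0.1196 0.133 ]
a80 [0.4565 0.1264 0.133 ]
a337 [0.4306 0.3702 0.133 ]
b592 [0.4522 0.1252 0.133 ]
b678 [0.4095 0.1195 0.133 ]
plate l [ 0.5256 -0.3508  0.074 ]
plate r [ 0.516  -0.2226  0.074 ]
grip l [ 0.5267 -0.3322  0.098 ]
grip r [ 0.5229 -0.2471  0.098 ]
sgrip far [ 0.5239 -0.3254  0.098 ]
sgrip near [ 0.5119 -0.2435  0.098 ]
corner (array([0.681 , 0.171 , 0.0169]), np.float64(0.0007515064749804115))
knobtop (array([0.4222, 0.2311, 0.1774]), np.float64(0.0006662851573631483))
```

```bash
python3 - <<'E'
from m import *
sil=[A(228,138),A(285,177),A(385,231),A(425,258),B(200,134),B(300,159),B(400,188),B(530,221)]
def dist(p,yaw,b,z0,full=False):
    o,d=ray(*p); u=np.array([np.cos(yaw),np.sin(yaw),0]); a=np.array([.5,b,z0])
    n=np.cross(d,u); n/=np.linalg.norm(n); 
    if not full: return abs((a-o)@n)
    s,t=np.linalg.lstsq(np.c_[d,-u],a-o,rcond=None)[0]; return t
f=lambda x:[dist(p,x[0],x[1],x[2])-.037 for p in sil]
r=least_squares(f,[.09,.25,.072]);print(r.x,r.fun)
r2=least_squares(lambda x:[dist(p,x[0],x[1],.072)-.037 for p in sil],[.09,.25]);print(r2.x,r2.fun)
yaw,b=r2.x;u=np.array([np.cos(yaw),np.sin(yaw)])
for p in [A(315,185),A(365,213),B(325,153),B(383,172)]:
    t=dist(p,yaw,b,.072,True); print(t,dist(p,yaw,b,.072), np.array([.5,b])+t*u)
# base yaw/centre at z .016
P={k:plane(*p,.0165)[:2] for k,p in dict(L=A(7,235),N=A(340,482),R=A(545,352),n=B(163,72),l=B(755,228),r=B(18,408)).items()}
for a,c in [('L','N'),('l','n'),('N','R'),('n','r')]:
    v=P[c]-P[a];print(a,c,np.linalg.norm(v),np.arctan2(v[1],v[0]))
print('centre',(P['L']+P['R'])/2,(P['l']+P['r'])/2)
E
```

```text
[0.1102 0.2527 0.0717] [-0.0004 -0.0025  0.0021  0.0008  0.001   0.001  -0.0009 -0.0012]
[0.1104 0.2527] [-0.0006 -0.0027  0.0018  0.0006  0.0009  0.0008 -0.0011 -0.0013]
0.017630689915642782 0.04036500811178625 [0.5175 0.2546]
0.06196308763420402 0.04198989560152918 [0.5616 0.2595]
0.05405585141852305 0.043638023957473945 [0.5537 0.2586]
0.023498402497552803 0.041455314048602615 [0.5234 0.2553]
L N 0.33179914524519183 0.10337492227411414
l n 0.3376110876175264 0.0902641040032785
N R 0.19756677727553973 1.649295500639718
n r 0.19953991999795664 1.6652628068951332
centre [0.5082 0.2529] [0.5033 0.2547]
```

```bash
cat > go.py <<'E'
import sys; from h import *
from scipy.spatial.transform import Rotation as R
def go(P,yaw):
    s=sensors.read_state(); M=R.from_rotvec(s['orientation']).as_matrix()
    a=np.arctan2(M[1,0],M[0,0]); 
    np.set_printoptions(precision=4,suppress=True)
    print('pos',s['tool_pos'],'yaw',round(a,4),'tilt',M[:2,2],'d_tool',M.T@(np.array(P)-s['tool_pos']),'turn',round(a-yaw,4),'t',s['t'],'F',s['force'],'open',s['opening'],s['gripper_force'])
if __name__=='__main__': go([float(v) for v in sys.argv[1:4]],float(sys.argv[4]))
E
echo '[0.06,0,0,0,-0.14,0.06,0,0,0,-0.14,0.06,0,0,0,-0.14,0.06,0,0,0,-0.14,0.06,0,0,0,-0.14,0.06,0,0,0,-0.14,0.06,0,0,0,-0.14,0.06,0,0,0,-0.14,0.06,0,0,0,-0.14,0.06,0,0,0,0]' > next.json && python3 inch.py next.json
python3 go.py .50 -.1 .25 1.663;python3 go.py .422 .231 .25 1.663
```

```text
t: 1.15
tool_pos: [0.2296, -0.5541, 0.2402]
orientation: [-2.125, -2.313, -0.001]
force: [0.7, 0.7, -0.5]
opening: 0.0597
gripper_force: 0.0
pos [ 0.2296 -0.5541  0.2402] yaw 1.6551 tilt [-0.0002  0.0007] d_tool [ 0.4297  0.3076 -0.0095] turn -0.0079 t 1.15 F [ 0.7217  0.7364 -0.4511] open 0.05970336526386593 0.0
pos [ 0.2296 -0.5541  0.2402] yaw 1.6551 tilt [-0.0002  0.0007] d_tool [ 0.7661  0.2578 -0.0093] turn -0.0079 t 1.15 F [ 0.7217  0.7364 -0.4511] open 0.05970336526386593 0.0
```

```bash
echo '[0.06,0.036,0.026,-0.001,0,0.06,0.036,0.026,-0.001,0,0.06,0.036,0.026,-0.001,0,0.06,0.036,0.026,-0.001,0,0.06,0.036,0.026,-0.001,0,0.06,0.036,0.026,-0.001,0,0.06,0.036,0.026,-0.001,0,0.06,0.036,0.026,-0.001,0,0.06,0.036,0.026,-0.001,0,0.06,0.036,0.026,-0.001,0,0.06,0.036,0.026,0,0,0.06,0.036,0.026,0,0,0.06,0,0,0,0]' > next.json && python3 inch.py next.json
python3 go.py .422 .231 .25 1.663
```

```text
t: 2.45
tool_pos: [0.5069, -0.0936, 0.2504]
orientation: [-2.127, -2.311, -0.003]
force: [-0.5, 0.0, 0.7]
opening: 0.06
gripper_force: 0.0
pos [ 0.5069 -0.0936  0.2504] yaw 1.6532 tilt [0.0005 0.0018] d_tool [ 0.3305 -0.0579  0.001 ] turn -0.0098 t 2.45 F [-0.5489  0.042   0.7176] open 0.06003740634002108 0.0
```

```bash
echo '[0.06,0.033,-0.006,0,-0.01,0.06,0.033,-0.006,0,0,0.06,0.033,-0.006,0,0,0.06,0.033,-0.006,0,0,0.06,0.033,-0.006,0,0,0.06,0.033,-0.006,0,0,0.06,0.033,-0.006,0,0,0.06,0.033,-0.006,0,0,0.06,0.033,-0.005,0,0,0.06,0.033,-0.005,0,0,0.06,0,0,0,0,0.06,0,0,0,0]' > next.json && python3 inch.py next.json
python3 go.py .422 .231 .25 1.663
python3 - <<'E'
from h import *
c=cam('wrist'); save(c,'w1.png',None,1.5); np.savez('w1.npz',**c); print(proj(c,[.422,.231,.176])*1.5, -c['R'].T@c['t'])
E
```

```text
t: 3.65
tool_pos: [0.4173, 0.2251, 0.2505]
orientation: [2.118, 2.32, -0.001]
force: [-0.2, -0.7, -0.7]
opening: 0.0598
gripper_force: 0.0
pos [0.4173 0.2251 0.2505] yaw 1.6617 tilt [-0.0003 -0.0007] d_tool [0.0055 0.0052 0.0005] turn -0.0013 t 3.65 F [-0.1779 -0.6596 -0.6742] open 0.05978938986109237 0.0
[398.54755869 302.87734608] [0.41049697 0.29239616 0.39396128]
```

View pics/w1.png

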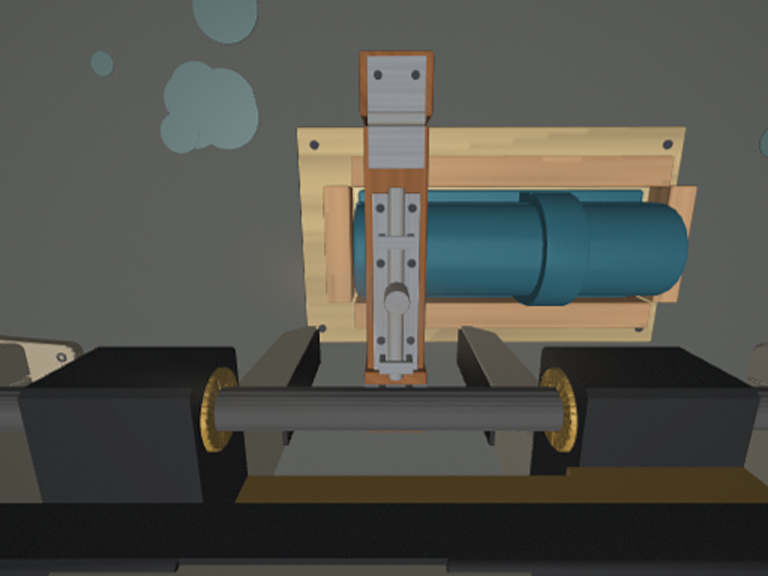

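The wrist view shows the knob top at (397,297); I predicted (398,303), so the true position is about (0.421, 0.234). The bar and base are square to the image. Next I descend around the knob.

```bash
echo '[0.06,0.009,0.004,0.0,0,0.06,0,0,0.02,0,0.06,0,0,0.02,0,0.06,0,0,0.02,0,0.06,0,0,0.012,0,0.06,0,0,0,0,0.03,0,0,0,0,0.0,0,0,0,0,0.0,0,0,0,0,0.0,0,0,0,0,0.0,0,0,0,0,0.0,0,0,0,0]' > next.json && python3 inch.py next.json 15
python3 go.py .421 .234 .178 1.663
```

```text
t: 4.9
tool_pos: [0.4207, 0.2346, 0.1788]
orientation: [2.117, 2.321, 0.0]
force: [0.2, -0.9, -1.1]
opening: 0.0165
gripper_force: 0.0
pos [0.4207 0.2346 0.1788] yaw 1.6628 tilt [0.0003 0.0002] d_tool [-0.0006  0.0002  0.0008] turn -0.0002 t 4.9 F [ 0.2239 -0.8902 -1.0511] open 0.01648415891216031 0.0
```

```bash
echo '[0.0,0,0,0,0,0.0,0,0,0,0,0,-0.005,0,0,0,0,-0.005,0,0,0,0,-0.005,0,0,0,0,-0.005,0,0,0,0,0,0,0,0]' > next.json && python3 inch.py next.json
python3 go.py .421 .234 .178 1.663
```

```text
t: 5.6
tool_pos: [0.423, 0.2139, 0.1788]
orientation: [2.117, 2.32, 0.001]
force: [4.6, -0.6, -0.4]
opening: 0.0146
gripper_force: 15.0
pos [0.423  0.2139 0.1788] yaw 1.6622 tilt [ 0.0009 -0.0001] d_tool [ 0.0202 -0.0001  0.0008] turn -0.0008 t 5.6 F [ 4.619  -0.6058 -0.3937] open 0.014559128087601651 14.999397844076157
```

```bash
for i in 1; do echo '[0,-0.004,0,0,0,0,-0.004,0,0,0,0,0,0,0,0]' > next.json && python3 inch.py next.json; done; python3 go.py .421 .234 .178 1.663;  echo '[0,-0.003,0,0,0,0,-0.003,0,0,0,0,0,0,0,0]' > next.json && python3 inch.py next.json; python3 go.py .421 .234 .178 1.663
```

```text
t: 5.9
tool_pos: [0.4237, 0.2063, 0.1789]
orientation: [2.117, 2.32, 0.001]
force: [4.9, 0.4, -0.6]
opening: 0.0142
gripper_force: 15.0
pos [0.4237 0.2063 0.1789] yaw 1.6625 tilt [0.0011 0.0002] d_tool [ 0.0278 -0.0002  0.0009] turn -0.0005 t 5.9 F [ 4.8804  0.3872 -0.5971] open 0.014220810635217442 14.99942198395729
t: 6.2
tool_pos: [0.4239, 0.204, 0.1791]
orientation: [-2.113, -2.319, -0.009]
force: [5.0, 19.0, -3.7]
opening: 0.0143
gripper_force: 15.0
pos [0.4239 0.204  0.1791] yaw 1.664 tilt [0.001  0.0072] d_tool [ 0.0301 -0.0001  0.0013] turn 0.001 t 6.2 F [ 4.9665 19.0195 -3.7143] open 0.01427411064657584 14.999631196260452
```

```bash
echo '[0.06,0,0,0,0,0.06,0,0,0,0,0.06,0,0,0,0,0.06,0,0,0,0,0.06,0,0,-0.03,0,0.06,0,0,-0.04,0,0.06,0,0,-0.03,0,0.06,0,0,0,0,0.06,0,0,0,0]' > next.json && python3 inch.py next.json
python3 - <<'E'
from h import *
a=cam('side'); w=cam('wrist'); np.savez('w2.npz',**w)
cr=lambda c,x0,y0,ww,h,s:cv2.resize(c['image'][y0:y0+h,x0:x0+ww,::-1],None,fx=s,fy=s,interpolation=cv2.INTER_CUBIC)
cv2.imwrite('pics/d.png',np.hstack([cr(a,270,235,80,110,5),cr(w,200,60,130,183,3)[:550,:390]]))
E
python3 go.py .45 0 .28 1.663
```

```text
t: 7.1
tool_pos: [0.4241, 0.2006, 0.279]
orientation: [2.117, 2.32, 0.002]
force: [1.1, -0.2, -0.3]
opening: 0.0598
gripper_force: 0.0
pos [0.4232 0.2003 0.2771] yaw 1.6626 tilt [-0.0022 -0.0008] d_tool [-0.2019  0.0084 -0.0028] turn -0.0004 t 7.2 F [ 0.2191  0.5255 -0.6529] open 0.06016354894989978 0.0Traceback (most recent call last):
  File "<stdin>", line 4, in <module>
    return _nx.concatenate(arrs, 1, dtype=dtype, casting=casting)
           ~~~~~~~~~~~~~~~^^^^^^^^^^^^^^^^^^^^^^^^^^^^^^^^^^^^^^^
ValueError: all the input array dimensions except for the concatenation axis must match exactly, but along dimension 0, the array at index 0 has size 550 and the array at index 1 has size 549
```

```bash
python3 - <<'E'
from h import *
w=dict(np.load('w2.npz')); a=cam('side'); np.savez('side2.npz',**a)
cr=lambda c,x0,y0,ww,h,s:cv2.resize(c['image'][y0:y0+h,x0:x0+ww,::-1],(ww*s,h*s),interpolation=cv2.INTER_CUBIC)
cv2.imwrite('pics/d.png',np.hstack([cr(a,280,235,60,110,4),cr(w,190,80,140,110,4)]))
E
```

```text
(no output)
```

View pics/d.png

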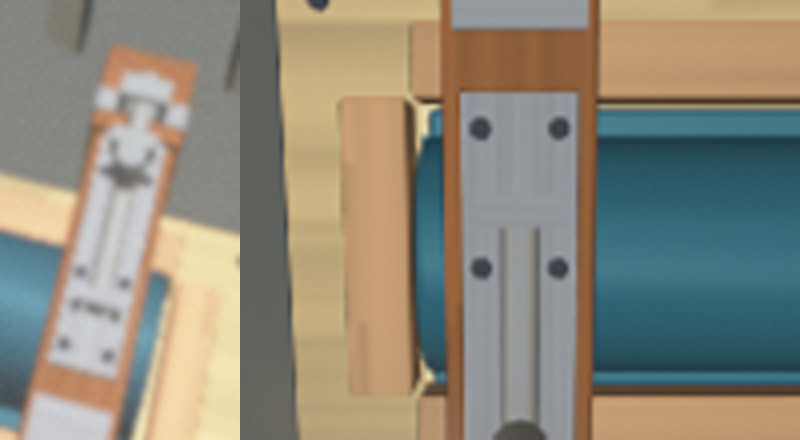

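The side view shows the rod now reaching through the keeper and the knob near the front loop. I'll check the travel from the rod's tail, and refine the collar from the first wrist view, where its crown edges are at (545,247) and (587,247).

```bash
python3 - <<'E'
from m import *
w1=dict(np.load('w1.npz'));w2=dict(np.load('w2.npz'))
for z in (.14,.147): print('tail',plane(w1,397/1.5,188/1.5,z),plane(w2,(520-240)/4+190,228/4+80,z))
for u,v in [(545,247),(587,247),(565,193),(560,304)]: print(plane(w1,u/1.5,v/1.5,.117))
# former side tangents r=37 & r=45
p=[(w1,480/1.5,202/1.5),(w1,480/1.5,297/1.5)]; q=[(w1,562/1.5,194/1.5),(w1,556/1.5,304/1.5)]
u=np.array([np.cos(.092),np.sin(.092),0])
def d(p,b):
    o,dd=ray(*p);n=np.cross(dd,u);n/=np.linalg.norm(n);return (np.array([.5387,b,.072])-o)@n
for pp,r in((p,.037),(q,.045)):
    print(least_squares(lambda x:[abs(d(k,x[0]))-r for k in pp],[.257]).x,[d(k,.257) for k in pp])
print(proj(w1,[.506-.085-.101*-.092-.0,.254-.101,.133])*1.5)
E
```

```text
tail [0.4159 0.293  0.14  ] [0.4189 0.2565 0.14  ]
tail [0.4158 0.293  0.147 ] [0.4188 0.2567 0.147 ]
[0.5213 0.2632 0.117 ]
[0.55   0.2658 0.117 ]
[0.5279 0.3    0.117 ]
[0.5394 0.224  0.117 ]
[0.256] [np.float64(0.03649274902858849), np.float64(-0.03851364552388897)]
[0.2561] [np.float64(0.0424930253074681), np.float64(-0.04414066469152762)]
[397.98   392.7617]
```

Travel is confirmed: the tail moved over 30 mm and the tip is past the keeper. Collar crown is at about (0.537, 0.256). Now to the gauge.

```bash
echo '[0.06,-0.032,0.007,0,0,0.06,-0.032,0.007,0,0,0.06,-0.032,0.007,0,0,0.06,-0.032,0.007,0,0,0.06,-0.032,0.007,0,0,0.06,-0.032,0.007,0,0,0.06,-0.032,0.007,0,0,0.06,-0.032,0.007,0,0,0.06,-0.033,0,0.003,0,0.06,-0.033,0,0.003,0,0.06,-0.033,0,0.003,0,0.06,-0.033,0,0.003,0,0.06,-0.033,0,0.003,0,0.06,-0.033,0,0.003,0,0.06,-0.033,0,0.003,0,0.06,-0.033,0,0.003,0.017,0.06,0,0,0,0,0.06,0,0,0,0]' > next.json && python3 inch.py next.json
python3 go.py .521 -.287 .086 1.646
python3 - <<'E'
from h import *
c=cam('wrist'); save(c,'w3.png',None,1.5); np.savez('w3.npz',**c); print(proj(c,[.521,-.287,.098])*1.5)
E
```

```text
t: 9.05
tool_pos: [0.5265, -0.312, 0.2526]
orientation: [-2.136, -2.299, 0.0]
force: [-1.3, 0.7, 0.6]
opening: 0.0602
gripper_force: 0.0
pos [ 0.5265 -0.312   0.2526] yaw 1.6445 tilt [-0.0026  0.0022] d_tool [ 0.0249 -0.0032  0.1667] turn -0.0015 t 9.05 F [-1.2515  0.6954  0.5957] open 0.06016622602941957 0.0
[384.57975533 247.7975761 ]
```

View pics/w3.png

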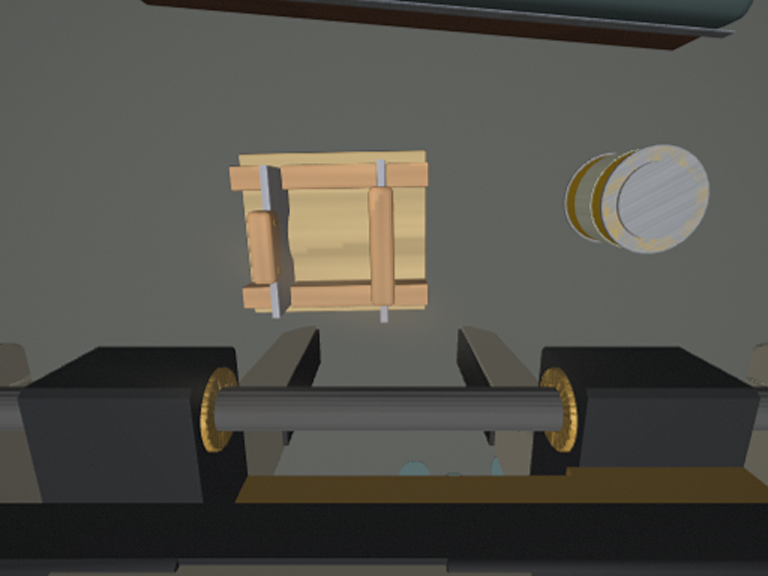

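The wrist view shows the large grip centred at (382,245), with ends at y=186 and 305. That gives about (0.519, -0.285), yaw about 1.66.

```bash
echo '[0.06,0.014,-0.003,0.02,-0.015,0.06,0.0135,-0.002,0.03,0,0.06,0,0,0.03,0,0.06,0,0,0.03,0,0.06,0,0,0.02,0,0.06,0,0,0.02,0,0.06,0,0,0.016,0,0.06,0,0,0,0,0.06,0,0,0,0]' > next.json && python3 inch.py next.json
python3 go.py .519 -.285 .086 1.66
echo '[0.0,0,0,0,0,0.0,0,0,0,0,0.0,0,0,0,0,0.0,0,0,0,0,0.0,0,0,0,0,0.0,0,0,0,0,0.0,0,0,0,0,0.0,0,0,0,0,0.0,0,0,0,0]' > next.json && python3 inch.py next.json 30
python3 go.py .519 -.285 .086 1.66
```

```text
t: 10.0
tool_pos: [0.5202, -0.2845, 0.089]
orientation: [-2.118, -2.32, -0.0]
force: [-0.1, -0.5, 1.2]
opening: 0.0605
gripper_force: 0.0
pos [ 0.5202 -0.2845  0.089 ] yaw 1.6615 tilt [-0.0001  0.0001] d_tool [-0.0004 -0.0012  0.003 ] turn 0.0015 t 10.0 F [-0.1076 -0.4553  1.22  ] open 0.06053767242897708 0.0
t: 10.9
tool_pos: [0.5201, -0.2851, 0.0887]
orientation: [2.119, 2.319, -0.0]
force: [-0.2, -0.1, 1.2]
opening: 0.018
gripper_force: 30.0
pos [ 0.5201 -0.2851  0.0887] yaw 1.6608 tilt [-0.     -0.0001] d_tool [ 0.0002 -0.001   0.0027] turn 0.0008 t 10.9 F [-0.1912 -0.0822  1.2134] open 0.01802435095407487 30.001213252544403
```

```bash
echo '[0.0,0,0,-0.005,0,0.0,0,0,-0.015,0,0.0,0,0,-0.015,0,0.0,0,0,-0.02,0,0.0,0,0,-0.02,0,0.0,0,0,-0.02,0,0.0,0,0,-0.02,0,0.0,0,0,-0.02,0,0.0,0,0,-0.02,0,0.0,0,0,-0.02,0,0.0,0,0,-0.01,0,0,0,0,0,0,0,0,0,0,0]' > next.json && python3 inch.py next.json
python3 go.py .537 .256 .27 1.663
python3 - <<'E'
from h import *
for n in ('scene','wrist'): np.savez(n+'4.npz',**cam(n))
cr=lambda c,x0,y0,ww,h,s:cv2.resize(c['image'][y0:y0+h,x0:x0+ww,::-1],(ww*s,h*s),interpolation=cv2.INTER_CUBIC)
a=np.load('scene4.npz');b=np.load('wrist4.npz')
cv2.imwrite('pics/e.png',np.hstack([cr(a,60,100,160,200,3),cr(b,180,80,150,200,2)[:,:300] if 0 else cr(b,180,80,100,200,3)]))
E
```

```text
t: 12.2
tool_pos: [0.52, -0.285, 0.2735]
orientation: [2.119, 2.319, 0.0]
force: [0.4, -0.3, -1.7]
opening: 0.0177
gripper_force: 30.0
pos [ 0.52   -0.285   0.2735] yaw 1.6608 tilt [ 0.0001 -0.0001] d_tool [0.5373 0.0655 0.0035] turn -0.0022 t 12.2 F [ 0.3981 -0.3337 -1.7338] open 0.01774678906673037 29.998683035373688
```

View pics/e.png

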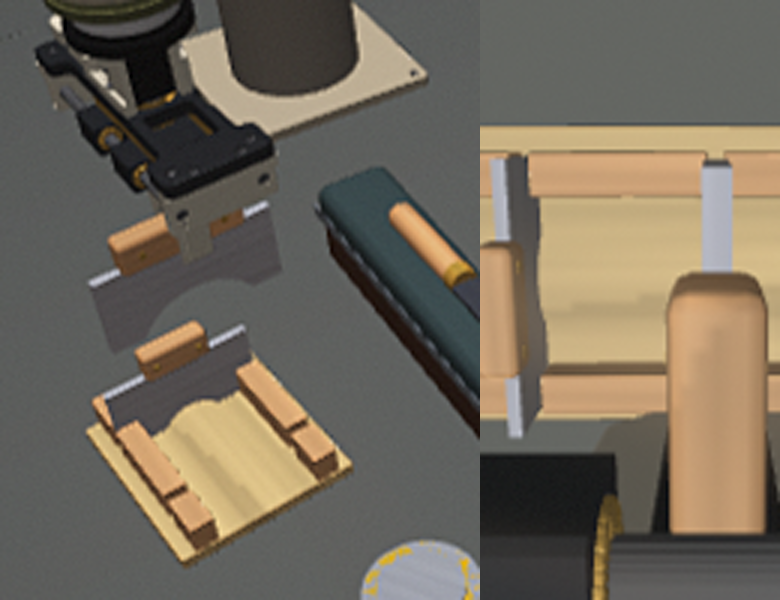

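The gauge is held upright and clear of the rack. Its plate-top ends are at (90,285) and (268,203) in the scene crop, and its +y end is at (717,162) in the wrist crop. I'll use these to find its offset in the fingers.

```bash
python3 - <<'E'
from m import *
a=dict(np.load('scene4.npz'));b=dict(np.load('wrist4.npz'))
f=lambda x,y:(a,(x+.5)/3-.5+60,(y+.5)/3-.5+100)
l,r=plane(*f(90,285),.259),plane(*f(269,203),.259); print(l,r,(l+r)/2,np.linalg.norm(r-l))
l,r=plane(*f(118,352),.197),plane(*f(283,270),.197); print('bottom corners',l,r,(l+r)/2)
print(plane(b,(717-479.5)/3-.5+180,162/3+80,.259))
E
```

```text
[ 0.5273 -0.3529  0.259 ] [ 0.5155 -0.2219  0.259 ] [ 0.5214 -0.2874  0.259 ] 0.13158743523077968
bottom corners [ 0.529  -0.3495  0.197 ] [ 0.5158 -0.2217  0.197 ] [ 0.5224 -0.2856  0.197 ]
[ 0.5133 -0.2221  0.259 ]
```

```bash
echo '[0,0.015,0.002,0,0,0,0.025,0.003,0,0,0,0.03,0.004,0,0,0,0.03,0.004,0,0,0,0.03,0.004,0,0,0,0.03,0.004,0,0,0,0.03,0.004,0,0,0,0.03,0.004,0,0,0,0.03,0.004,0,0,0,0.03,0.004,0,0,0,0.03,0.004,0,0,0,0.03,0.004,0,0,0,0.03,0.004,0,0,0,0.03,0.004,0,0,0,0.03,0.004,0,0,0,0.03,0.004,0,0,0,0.03,0.003,0,0,0,0.025,0.003,0,0,0,0.01,0.001,0,0,0,0,0,0,0]' > next.json && python3 inch.py next.json
echo '[0,0,0,0,0,0,0,0,0,0]' > next.json && python3 inch.py next.json
python3 go.py .537 .258 .23 1.663
```

```text
t: 14.3
tool_pos: [0.5397, 0.2453, 0.2729]
orientation: [-2.116, -2.321, 0.002]
force: [-0.2, -0.5, -1.3]
opening: 0.0179
gripper_force: 30.0
t: 14.5
tool_pos: [0.5406, 0.2429, 0.2736]
orientation: [2.12, 2.318, -0.001]
force: [-1.4, -1.0, -1.6]
opening: 0.0174
gripper_force: 30.0
pos [0.5406 0.2429 0.2736] yaw 1.6597 tilt [-0.0001 -0.0004] d_tool [ 0.0154 -0.0023  0.0436] turn -0.0033 t 14.5 F [-1.425  -1.0463 -1.5892] open 0.017407800430858333 29.998767971992493
```

```bash
echo '[0,0.008,-0.001,0,0,0,0.007,-0.001,0.02,-0.003,0,0,0,0.02,0,0,0,0,0.014,0,0,0,0,0.01,0,0,0,0,0,0,0,0,0,0,0,0,0,0,0,0]' > next.json && python3 inch.py next.json
python3 go.py .537 .258 .18 1.663
python3 - <<'E'
from h import *
for n in ('scene','side'): np.savez(n+'5.npz',**cam(n))
cr=lambda c,x0,y0,ww,h,s:cv2.resize(c['image'][y0:y0+h,x0:x0+ww,::-1],(ww*s,h*s),interpolation=cv2.INTER_CUBIC)
a=np.load('scene5.npz');b=np.load('side5.npz')
cv2.imwrite('pics/f.png',np.hstack([cr(a,280,95,100,125,4),cr(b,190,230,100,125,4)]))
E
```

```text
t: 15.3
tool_pos: [0.5379, 0.2589, 0.2109]
orientation: [2.115, 2.321, 0.003]
force: [-0.4, -0.1, -0.9]
opening: 0.0179
gripper_force: 30.0
pos [0.5379 0.2589 0.2109] yaw 1.6636 tilt [0.0018 0.0007] d_tool [-0.0008 -0.0011  0.0309] turn 0.0006 t 15.3 F [-0.4311 -0.088  -0.9407] open 0.01788206710005852 29.99882161617279
```

View pics/f.png

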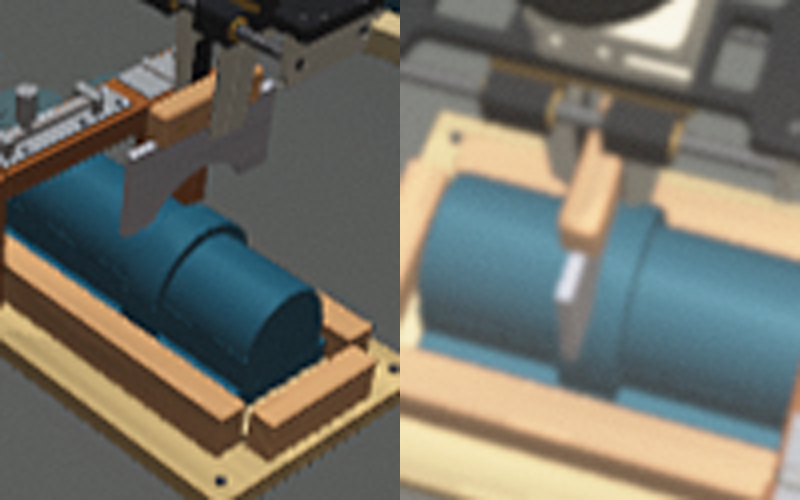

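Scene crop: the gauge is upright over the collar with its lower corners at (122,236) and (268,166). In the side crop it sits above the collar, square to it. A quick numeric check comes next, then the final descent.

```bash
python3 - <<'E'
from m import *
a=dict(np.load('scene5.npz'))
f=lambda x,y:(a,(x+.5)/4-.5+280,(y+.5)/4-.5+95)
l,r=plane(*f(122,236),.134),plane(*f(268,166),.134); print(l,r,(l+r)/2,np.linalg.norm(l-r))
b=dict(np.load('side5.npz')); print(proj(b,[.537,.2565,.117]), (np.array([620-400,240])/4+[190,230]))
E
echo '[0,-0.001,-0.001,0.006,0,0,0,0,0.006,0,0,0,0,0.006,0,0,0,0,0.006,0,0,0,0,0.005,0,0,0,0,0,0,0,0,0,0,0,0,0,0,0,0]' > next.json && python3 inch.py next.json
python3 go.py .537 .258 .18 1.663
```

```text
[0.5452 0.1908 0.134 ] [0.5405 0.3196 0.134 ] [0.5429 0.2552 0.134 ] 0.12886650386344498
[243.2571 291.3732] [245. 290.]
t: 16.2
tool_pos: [0.5366, 0.2577, 0.181]
orientation: [2.116, 2.322, 0.001]
force: [0.3, 0.0, -1.6]
opening: 0.0181
gripper_force: 30.0
pos [0.5366 0.2577 0.181 ] yaw 1.6638 tilt [0.0005 0.0002] d_tool [0.0002 0.0004 0.001 ] turn 0.0008 t 16.2 F [ 0.2636  0.0364 -1.6257] open 0.01814977446606791 29.998735785484314
```

```bash
echo '[0,0,0,0,0,0,0,0,0,0,0,0,0,0,0,0,0,0,0,0]' > next.json && python3 inch.py next.json >/dev/null; python3 - <<'E'
from h import *
cr=lambda c,x0,y0,ww,h,s:cv2.resize(c['image'][y0:y0+h,x0:x0+ww,::-1],(ww*s,h*s),interpolation=cv2.INTER_CUBIC)
cv2.imwrite('pics/g.png',np.hstack([cr(cam('scene'),270,95,110,125,4),cr(cam('side'),200,220,80,125,4)]))
E
python3 go.py .537 .258 .18 1.663
```

```text
pos [0.5364 0.2576 0.1807] yaw 1.6638 tilt [0. 0.] d_tool [0.0003 0.0007 0.0007] turn 0.0008 t 16.7 F [-0.0563 -0.1486 -1.033 ] open 0.018004119811236823 29.998708069324493
```

View pics/g.png

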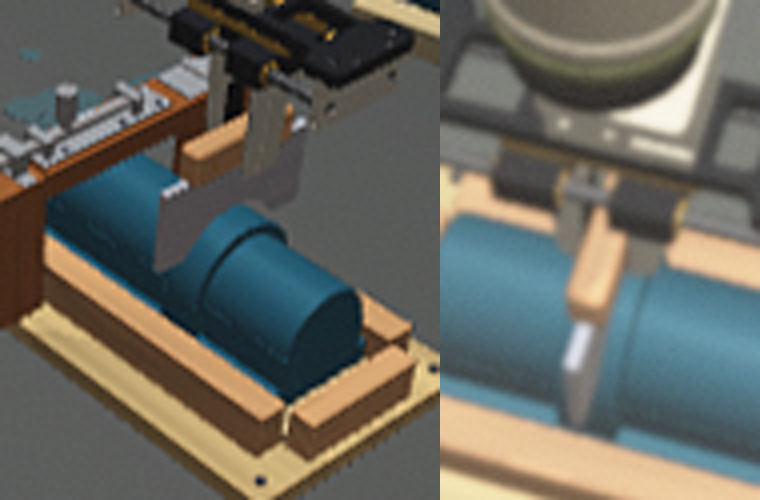

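The final view shows the gauge upright and square over the collar with a gap below the mouth, no contact force, and the bolt home. Handing in.

```bash
python3 -c "
from plant import robot, sensors, read_camera, close_job
print(close_job())"
```

```text
the job is handed in; nothing more can be done
None
```

I handed the job in at about 17 s with the bolt slid home to its end stop and the larger gauge still held upright and square over the collar, about 11 mm above its crown; the verdict was not shown to me.

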